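# Stand the weighted feeder float heavy end down

### The arm

A 6-joint arm with a two-finger parallel gripper is mounted at the origin on the work surface. World frame = base frame: x ahead of the robot, y to its left, z up, the work surface at z = 0. Lengths are in mm, angles in rad, forces in N, time in s.
With the tool pointing down it reaches from about 300 to 875 mm from the base axis. Payload 4.2 kg.
Tool frame: the origin (TCP) lies midway between the tips of the shut fingers; the grasp point (between the pads) lies robot.grasp_offset behind it (robot.grasp_offset is the distance from the TCP to the grasp point, in mm); z points along the fingers, y is the direction in which the jaws open and shut (so a half turn about z gives the same grasp; the last joint's range is limited). The gripper opens to 85 mm and grips with 20 to 120 N. Pads are 22 mm wide; open, the fingers measure 114 mm over their backs; the gripper's body (76 mm by 85 mm) begins 54 mm behind the grasp point. The pads swing forward as they close: fully open they stand 13 mm farther back than shut.
Start: joints at [-1.32, 0.32, 1.565, -0, 1.257, -0.02], TCP at [153.817, -554.062, 205.238] pointing down, gripper open.
Joint ranges: [-3.11, 3.11], [-0.84, 2.01], [0.21, 2.61], [-1.34, 4.49], [0.05, 2.63], [-2.56, 2.56]. Speed limits (rad/s): [2.57, 2.57, 3.14, 3.14, 3.14, 3.14].

### API

Orientations are given as a unit quaternion [x, y, z, w].
In Python, from bench import robot, imaging gives the robot as it stands. The module is installed in compiled form; this text tells all that it offers.
- The arm moves only by the tool move_arm, never from a script. Its argument "moves" is a list of rows, each an object of numbers: "x", "y", "z": the shift along the world's x, y, z in m; "wx", "wy", "wz": the turn, a rotation vector about the world's x, y, z in rad; "hand": the finger opening in m, from 0 to 0.0854. In form: [{"x": .., "y": .., "z": .., "wx": .., "wy": .., "wz": .., "hand": ..}, ...]. A call has 1 to 20 rows; each row is the pose to reach, as a shift and turn from the pose commanded when the call began; what a row does not reach only later rows make up. A row lasts 1/10 s, in which the tool goes at most 50 mm and 8.59 degrees, less where a joint would pass 70% of its speed; a pose out of reach is approached as far as the arm can. A call with a gripper value outside its range is refused whole. The fingers move at their own pace and stop on an object; the grip force is fixed at half the most. Time passes only in rows, so rows that repeat a pose let the fingers close. It gives the time, the measured TCP pose, the force and the opening at its end, in the units of the state.
- robot.get_obs(): the state, without advancing time (a new reading comes with each control period).
- imaging.grab_frame(name): name is "side" or "top" or "wrist"; returns a dict with "frame" (480x640x3 uint8, blue, green, red), "depth" (480x640 float32, mm along the optical axis (not along the pixel's ray), 0 where there is no reading), "fx", "fy", "cx", "cy" (pixels), "D" ([k1, k2, p1, p2, k3] as OpenCV has them; the pictures are not rectified), "pose" (4x4, takes a point from camera to world coordinates); the wrist camera has in their place "mount" (4x4, takes a point from camera to tool coordinates, whose origin is the TCP and whose axes are the flange's). Camera axes: x right, y down, z forward; pixel columns grow to the right and rows downward; lengths in mm; the calibration is good to about 2 mm. A picture is of the moment at which its call begins: read the wrist's pose just before it.
- robot.close_job(): hands the job in, once; it reports no verdict.
The state is a dict: "time_s": time; "qpos": joint angles; "joint_velocities": joint speeds; "effort": joint torques, N m; "ee_pos": TCP position; "tcp_rot": TCP orientation; "contact_force": force on the tool from outside, world axes, zero at the start; "moment": the same for the moment, N m; "opening": opening from 0.0 (shut) to 1.0 (fully open).
Only numpy, scipy, OpenCV 4.12 (cv2) and the standard library are available. Lean on these libraries where they do the work, as an engineer would, in place of code of your own. Each camera call takes 0.05 s, during which the arm holds its last target.

### The job

One end of the white feeder float on the wooden rack is weighted, but it does not show which. Lift the float clear of the rack, level, and feel from its balance in the grip which end is heavy; then set it down upright near the middle of the steel tray, heavy end down and without dropping it, so that it stands by itself once you let go. Never let it lie or topple on the tray or on the table, and leave everything else on the bench where it is.

Things in the scene. Friction and masses are not known exactly. Their poses are not given: they have to be found in the camera images.
- float_mid (a point): the float: closed white plastic tube, 40 diameter, 140 long over two identical domed ends (domes 9 deep, no flat). This point is its centre, x along the tube. A 360 g weight is shut in one end, 47 from the middle; the rest weighs 70 g +-15. Neither its look nor its x axis tells which end: that varies. Held at its middle it is nose-heavy by 0.16 N m. Starts lying in the rack.
- rack: fixed wooden rack: base board 150 x 70 x 8 and two V supports, 12 thick, 56 wide, tops 56 above the table, 96 apart along the rack's x axis. Origin at the centre of its underside; x axis along the float. The notches hold the float's axis 60 above the table; between the supports the float's middle 80 is free on both sides, and below down to the base board.
- tray_floor (a point): fixed square steel tray, 130 x 130 outside, rim 5 high and 3 thick; this point: centre of its flat floor, 4 above the table, z up. A float standing here has its middle 70 above this point. On its heavy end the float stands, rocking a moment, and rights itself from leans up to 20 degrees; on its light end it topples as soon as it is let go.
- hivetool: bystander: steel hive tool, a flat bar 200 x 36 x 14, lying flat; origin at the centre of its underside
- bars: bystander: small stack of wooden frame bars 250 x 82 x 20, lying; origin at the centre of its underside
- jar: bystander: amber glass jar, 70 diameter, 95 tall; origin at the centre of its underside
- jar_small: bystander: small amber jar, 56 diameter, 70 tall; origin at the centre of its underside
- brush: bystander: hand brush, lying; origin at the centre of its underside
- cap: bystander: yellow plastic feeder cap with a small knob, 76 diameter, 20 tall; origin at the centre of its underside
- tin: bystander: open aluminium parts tin 100 x 80 x 35; origin at the centre of its underside
- cage: bystander: wooden queen-cage block 80 x 35 x 16; origin at the centre of its underside
Things that resemble listed ones, but are neither listed nor needed, are in the scene too. There is more than one size of the rack; the job needs the middle-sized.

How it is judged (in metres and radians):
On the way, in this order (a step that is already met when the one before it is completed fails the run):
1. the float is held clear of the rack, roughly level (within 40 degrees) (contact force between float and the fingers above 1 N and contact force between float and rack below 0.05 N and z of float_mid in the frame of rack above 0.068 m and angle between float_mid's own x axis and vertical between 0.7 and 2.44 rad), for 0.2 s.
2. the float, still held and upright (within 20 degrees), touches the tray's floor (contact force between float and the fingers above 0.5 N and contact force between float and tray above 0.2 N and (angle between float_mid's own x axis and vertical below 0.35 rad or angle between float_mid's own x axis and vertical above 2.79 rad) and horizontal distance between float_mid and tray_floor below 0.05 m), for 0.05 s.
At the end, for the whole second after the job is handed in: The float stands on one end on the tray's floor, within 11 degrees of upright, its centre within 40 mm of the tray's centre (inside the rim), at rest and released ((angle between float_mid's own x axis and vertical below 0.2 rad or angle between float_mid's own x axis and vertical above 2.94 rad) and horizontal distance between float_mid and tray_floor below 0.04 m and z of float_mid in the frame of tray_floor between 0.065 and 0.075 m and contact force between float and tray above 1 N and linear speed of float below 0.05 m/s); the robot touches nothing.
It fails at once if the float lies or topples on the tray (touches it while leaning more than 40 degrees) (contact force between float and tray above 0.3 N and angle between float_mid's own x axis and vertical between 0.7 and 2.44 rad).
It fails at once if the float lies or falls on the table (contact force between float and table above 0.3 N and angle between float_mid's own x axis and vertical between 0.7 and 2.44 rad).
It fails at once if another thing on the bench is moved by more than 30 mm (distance of any of hivetool, bars, jar, jar_small, brush, cap, tin, cage from where it was at the start of the episode above 0.03 m).
It also fails if it takes over 67 s, if anything falls off the work surface, if the arm or the gripper's body presses on something with over 40 N, if the wrist force passes 120 N, or if a joint passes its speed limit or range.

## Working session

There is one attempt and no reset: what is moved stays moved. The work goes in short steps, Python scripts to look and compute and a tool call to move; the robot and the scene stay as the last step left them, time stands still between calls to the robot, and variables do not carry over. Pictures are saved under pics/ and viewed, and the job is handed in when it is done.

Besides the shell and the picture viewer there is one more tool, called after "Call:" by a JSON object that holds its "method" and its "body". move_arm: Moves the arm, as the interface text tells. Its arguments: {"type":"object","properties":{"moves":{"type":"array"}},"required":["moves"]}

```bash
mkdir -p pics; cat > h.py <<'E'
import numpy as np,cv2,pickle
from bench import robot,imaging
def grab(n,save):
    o=robot.get_obs(); f=imaging.grab_frame(n)
    f['obs']=o
    pickle.dump(f,open(f'pics/{save}.pkl','wb')); cv2.imwrite(f'pics/{save}.png',f['frame']); return f
E
python3 - <<'E'
from h import *
o=robot.get_obs(); print(o, robot.grasp_offset)
for n in('side','top','wrist'): 
    f=grab(n,n+'0'); print(n,f['fx'],f['cx'],f['D'],f.get('pose'),f.get('mount'))
E
```

```text
{'time_s': 0.0, 'qpos': array([-1.32001838e+00,  3.20258242e-01,  1.56568195e+00,  4.21558224e-06,
        1.25741092e+00, -1.99919338e-02]), 'joint_velocities': array([ 0.00330658, -0.00037422,  0.0015016 ,  0.00163252, -0.00010952,
        0.00076019]), 'effort': array([-1.21273009e-03, -4.15521491e+01, -2.34163338e+01, -7.08371090e-05,
        8.24086281e-03, -1.49859125e-05]), 'ee_pos': array([ 153.67161018, -553.53252079,  204.40050912]), 'tcp_rot': array([ 9.90849153e-01,  1.34971042e-01, -9.92402564e-05, -8.73609267e-04]), 'contact_force': array([ 0.2272499 ,  0.24847909, -0.00937676]), 'moment': array([-0.02304097,  0.05585663, -0.01000048]), 'opening': 0.9983098856230396} 18.700000000000003
side 599.4579196332431 325.34393078843254 [0.04124376 0.         0.         0.         0.        ] [[ 9.62018502e-01 -1.62578760e-01  2.19291015e-01  1.27330717e+02]
 [-2.72981920e-01 -5.76257254e-01  7.70330091e-01 -1.27855100e+03]
 [ 1.12872709e-03 -8.00934282e-01 -5.98751202e-01  1.06739314e+03]
 [ 0.00000000e+00  0.00000000e+00  0.00000000e+00  1.00000000e+00]] None
top 493.948135990395 331.3589528150465 [-0.13496546  0.          0.          0.          0.        ] [[ 2.49934904e-02 -9.87137309e-01  1.57909020e-01  2.51976268e+02]
 [-9.99685166e-01 -2.50292502e-02  1.76250210e-03  1.68156921e+01]
 [ 2.21251277e-03 -1.57903356e-01 -9.87452093e-01  1.48167336e+03]
 [ 0.00000000e+00  0.00000000e+00  0.00000000e+00  1.00000000e+00]] None
wrist 335.6720525614493 318.0612825749383 [-0.03773463  0.          0.          0.          0.        ] None [[-1.22706724e-03 -9.61478888e-01 -2.74876048e-01  7.11336803e+01]
 [ 9.99998897e-01 -1.40979396e-03  4.67196910e-04  6.09166664e-01]
 [-8.36718558e-04 -2.74875171e-01  9.61479558e-01 -1.67776249e+02]
 [ 0.00000000e+00  0.00000000e+00  0.00000000e+00  1.00000000e+00]]
```

View pics/top0.png

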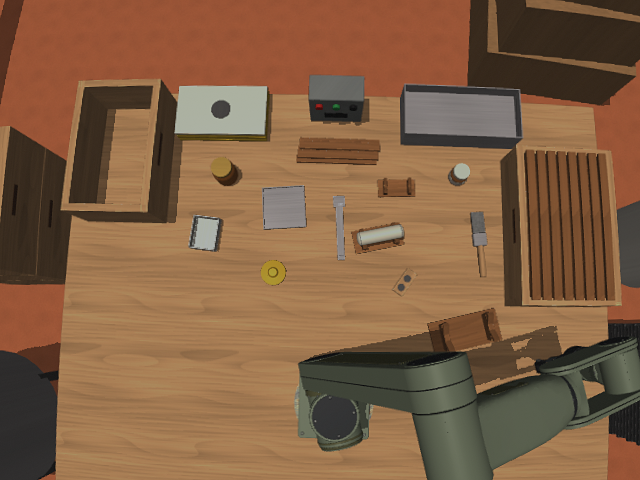

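View pics/side0.png

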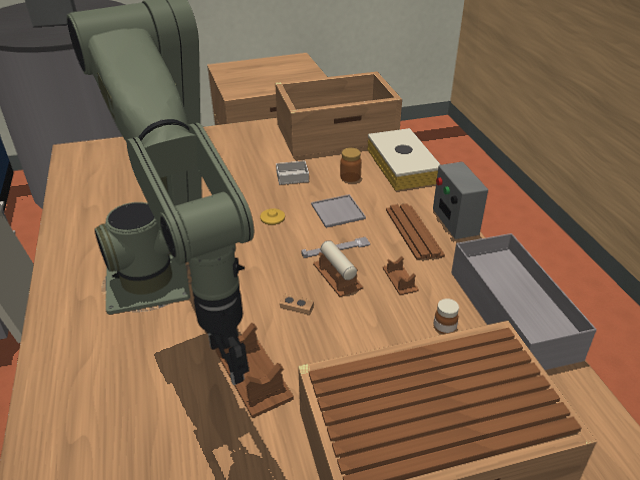

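The picture shows the float in the middle rack at top px (380,236). An empty small rack is at (396,187) and an empty large one at (465,330). The white-lidded jar at (460,173) is the only other white cylinder. The flat grey square tray is at (285,208); the grey tin at (206,233) and the large bin at (460,116) are not it. My choice is the tube at (380,236), which I'll check in a crop and measure.

```bash
cat >> h.py <<'E'
def load(s): return pickle.load(open(f'pics/{s}.pkl','rb'))
def K(f): return np.array([[f['fx'],0,f['cx']],[0,f['fy'],f['cy']],[0,0,1.]])
from scipy.spatial.transform import Rotation as R
def campose(f):
    if 'pose' in f and f['pose'] is not None: return np.array(f['pose'])
    T=np.eye(4); T[:3,:3]=R.from_quat(f['obs']['tcp_rot']).as_matrix(); T[:3,3]=f['obs']['ee_pos']; return T@np.array(f['mount'])
def rays(f,uv):
    n=cv2.undistortPoints(np.array(uv,float).reshape(-1,1,2),K(f),np.array(f['D'])).reshape(-1,2)
    return np.c_[n,np.ones(len(n))]
def onplane(f,uv,z):
    T=campose(f); d=rays(f,uv)@T[:3,:3].T; o=T[:3,3]
    return o+d*((z-o[2])/d[:,2])[:,None]
def bydepth(f,uv):
    uv=np.array(uv).reshape(-1,2); T=campose(f); d=f['depth'][uv[:,1].astype(int),uv[:,0].astype(int)]
    return (rays(f,uv)*d[:,None])@T[:3,:3].T+T[:3,3]
E
python3 - <<'E'
from h import *
f=load('top0'); s=load('side0')
a=cv2.resize(f['frame'][160:280,240:440],None,fx=4,fy=4,interpolation=cv2.INTER_CUBIC)
b=cv2.resize(s['frame'][180:310,260:420],None,fx=4,fy=4,interpolation=cv2.INTER_CUBIC)
cv2.imwrite('pics/c1.png',a[:,:800]);cv2.imwrite('pics/c2.png',b)
def meas(f,name,box,lo,hi,zr):
    x0,y0,x1,y1=box
    m=np.zeros(f['depth'].shape,bool)
    hsv=cv2.cvtColor(f['frame'],cv2.COLOR_BGR2HSV)
    m[y0:y1,x0:x1]=cv2.inRange(hsv,lo,hi)[y0:y1,x0:x1]>0
    n,l,st,c=cv2.connectedComponentsWithStats(m.astype(np.uint8)); k=1+np.argmax(st[1:,4]); m=l==k
    v,u=np.nonzero(m); uv=np.c_[u,v]
    P=bydepth(f,uv); P=P[(P[:,2]>zr[0])&(P[:,2]<zr[1])]
    (c,sz,an)=cv2.minAreaRect(P[:,:2].astype(np.float32))
    print(name,len(P),'rect',c,sz,an,'z med/max',np.median(P[:,2]),np.percentile(P[:,2],98),'mean',P.mean(0))
    bx=cv2.minAreaRect(uv.astype(np.float32)); print('  px',bx)
    return P
for f,n,b1,b2 in((f,'top',(345,215,415,260),(255,178,312,236)),(s,'side',(310,230,365,290),(300,185,375,232))):
    meas(f,n+' float',b1,(0,0,110),(180,70,255),(40,100))
    meas(f,n+' tray',b2,(0,0,60),(180,50,255),(-10,25))
E
```

```text
top float 580 rect (491.03533935546875, -120.86166381835938) (37.57775115966797, 135.4900665283203) 12.934000968933105 z med/max 76.93037621056123 84.37880705146688 mean [ 489.74814101 -120.83208885   76.38857148]
  px ((379.9422912597656, 234.2115478515625), (12.551430702209473, 46.87174987792969), 78.69007110595703)
top tray 1755 rect (579.2775268554688, 168.92587280273438) (132.0084991455078, 130.26596069335938) 5.063467025756836 z med/max 4.80900803793088 12.649813049049506 mean [579.17317694 168.8866318    4.89287297]
  px ((283.20172119140625, 206.9293212890625), (41.81007766723633, 42.808353424072266), 86.633544921875)
side float 603 rect (485.78985595703125, -127.70255279541016) (60.4915657043457, 137.1359100341797) 6.296261310577393 z med/max 74.6630777251604 83.05042655520444 mean [ 487.23039995 -137.36041446   72.77792537]
  px ((338.4483337402344, 259.3974609375), (39.47270965576172, 55.62186050415039), 83.82982635498047)
side tray 1096 rect (577.9306640625, 166.12403869628906) (131.4695281982422, 145.87147521972656) 4.427425384521484 z med/max 4.561190157948317 11.546174299545555 mean [577.69485935 163.85946475   4.64032396]
  px ((338.08233642578125, 210.3705596923828), (27.44170379638672, 49.67707824707031), 77.47119140625)
```

View pics/c1.png

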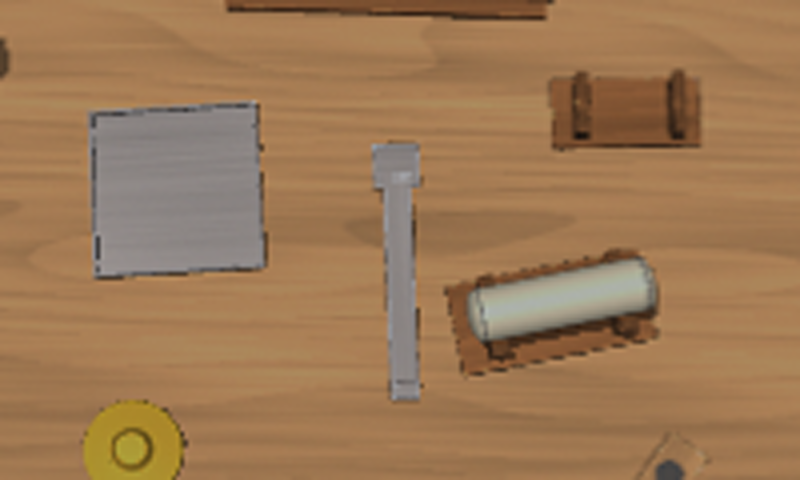

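View pics/c2.png

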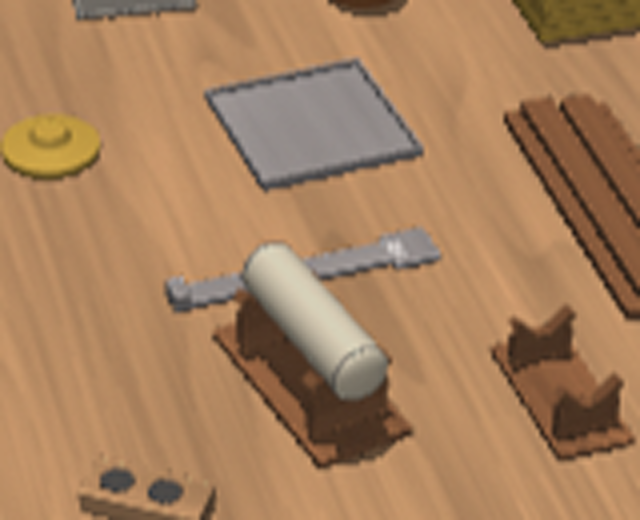

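The crops confirm it: the white domed tube lies in the rack at about (490,-121), its axis 103° from world x. The tray centre is at about (579,169). Next I move above the float with the jaws across it.

Call:
{"method": "move_arm", "body": {"moves": [{"x": 0.335,"y": 0.432,"z": 0.02,"wz": 1.525,"hand": 0.085},{"x": 0.335,"y": 0.432,"z": 0.02,"wz": 1.525,"hand": 0.085},{"x": 0.335,"y": 0.432,"z": 0.02,"wz": 1.525,"hand": 0.085},{"x": 0.335,"y": 0.432,"z": 0.02,"wz": 1.525,"hand": 0.085},{"x": 0.335,"y": 0.432,"z": 0.02,"wz": 1.525,"hand": 0.085},{"x": 0.335,"y": 0.432,"z": 0.02,"wz": 1.525,"hand": 0.085},{"x": 0.335,"y": 0.432,"z": 0.02,"wz": 1.525,"hand": 0.085},{"x": 0.335,"y": 0.432,"z": 0.02,"wz": 1.525,"hand": 0.085},{"x": 0.335,"y": 0.432,"z": 0.02,"wz": 1.525,"hand": 0.085},{"x": 0.335,"y": 0.432,"z": 0.02,"wz": 1.525,"hand": 0.085},{"x": 0.335,"y": 0.432,"z": 0.02,"wz": 1.525,"hand": 0.085},{"x": 0.335,"y": 0.432,"z": 0.02,"wz": 1.525,"hand": 0.085},{"x": 0.335,"y": 0.432,"z": 0.02,"wz": 1.525,"hand": 0.085},{"x": 0.335,"y": 0.432,"z": 0.02,"wz": 1.525,"hand": 0.085}]}}

```text
schema error: expected keys x, y, z, wx, wy, wz, hand
```

```bash
python3 - <<'E'
from h import *
f=grab('wrist','w1'); o=robot.get_obs(); print(o)
E
```

```text
{'time_s': 0.2, 'qpos': array([-1.32001512e+00,  3.20063249e-01,  1.56521089e+00,  2.96948178e-05,
        1.25739851e+00, -1.99972542e-02]), 'joint_velocities': array([-0.00079035, -0.0017921 , -0.00398589, -0.00075447,  0.00121672,
       -0.00028056]), 'effort': array([ 2.80897657e-04, -4.15410841e+01, -2.34119797e+01, -3.92676100e-05,
        5.98874758e-03,  5.24840331e-06]), 'ee_pos': array([ 153.73760674, -553.74896374,  204.69539102]), 'tcp_rot': array([ 9.90849344e-01,  1.34971428e-01, -4.81451284e-05, -5.38030283e-04]), 'contact_force': array([ 0.45797437, -0.51214434, -0.03332766]), 'moment': array([ 0.00805047,  0.00827986, -0.0185002 ]), 'opening': 0.9949775297373762}
```

View pics/w1.png

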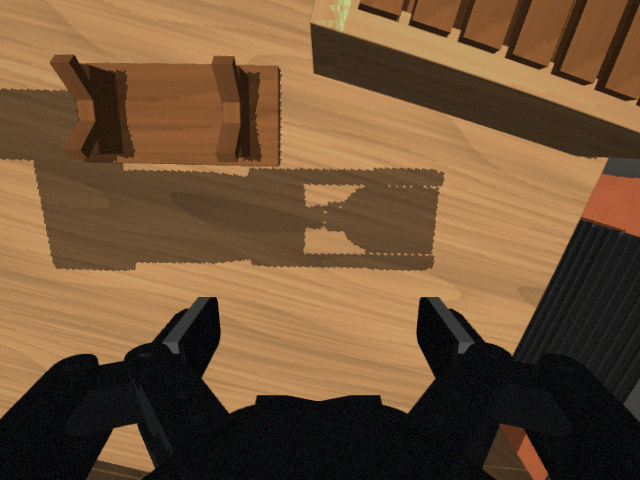

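The move was refused because every row needs all the keys. This picture is still at the start pose, with the large rack at px (170,110).

Call:
{"method": "move_arm", "body": {"moves": [{"x": 0.335,"y": 0.432,"z": 0.02,"wx": 0,"wy": 0,"wz": 1.525,"hand": 0.085},{"x": 0.335,"y": 0.432,"z": 0.02,"wx": 0,"wy": 0,"wz": 1.525,"hand": 0.085},{"x": 0.335,"y": 0.432,"z": 0.02,"wx": 0,"wy": 0,"wz": 1.525,"hand": 0.085},{"x": 0.335,"y": 0.432,"z": 0.02,"wx": 0,"wy": 0,"wz": 1.525,"hand": 0.085},{"x": 0.335,"y": 0.432,"z": 0.02,"wx": 0,"wy": 0,"wz": 1.525,"hand": 0.085},{"x": 0.335,"y": 0.432,"z": 0.02,"wx": 0,"wy": 0,"wz": 1.525,"hand": 0.085},{"x": 0.335,"y": 0.432,"z": 0.02,"wx": 0,"wy": 0,"wz": 1.525,"hand": 0.085},{"x": 0.335,"y": 0.432,"z": 0.02,"wx": 0,"wy": 0,"wz": 1.525,"hand": 0.085},{"x": 0.335,"y": 0.432,"z": 0.02,"wx": 0,"wy": 0,"wz": 1.525,"hand": 0.085},{"x": 0.335,"y": 0.432,"z": 0.02,"wx": 0,"wy": 0,"wz": 1.525,"hand": 0.085},{"x": 0.335,"y": 0.432,"z": 0.02,"wx": 0,"wy": 0,"wz": 1.525,"hand": 0.085},{"x": 0.335,"y": 0.432,"z": 0.02,"wx": 0,"wy": 0,"wz": 1.525,"hand": 0.085},{"x": 0.335,"y": 0.432,"z": 0.02,"wx": 0,"wy": 0,"wz": 1.525,"hand": 0.085},{"x": 0.335,"y": 0.432,"z": 0.02,"wx": 0,"wy": 0,"wz": 1.525,"hand": 0.085},{"x": 0.335,"y": 0.432,"z": 0.02,"wx": 0,"wy": 0,"wz": 1.525,"hand": 0.085}]}}

```text
time_s: 1.7
ee_pos: [488.0, -123.2, 225.2]
tcp_rot: [0.624, 0.781, -0.0, -0.0]
contact_force: [0.3, -0.6, 0.4]
opening: 0.996
```

```bash
python3 - <<'E'
from h import *
f=grab('wrist','w2'); o=robot.get_obs(); print(o)
hsv=cv2.cvtColor(f['frame'],cv2.COLOR_BGR2HSV)
m=cv2.inRange(hsv,(0,0,110),(180,70,255))
n,l,st,c=cv2.connectedComponentsWithStats(m)
for k in range(1,n):
    if st[k,4]>1500: print(st[k])
E
```

```text
{'time_s': 1.75, 'qpos': array([-2.69976909e-01,  1.93642036e-01,  1.68754758e+00, -1.83631298e-04,
        1.26046659e+00, -4.92722017e-01]), 'joint_velocities': array([ 1.04196364e-04,  7.86139841e-04, -2.42270820e-03,  2.67179588e-04,
       -1.68756598e-03,  4.99553658e-05]), 'effort': array([ 2.53537428e-01, -3.44377899e+01, -2.34518892e+01,  1.17143418e-02,
       -3.62889041e-04, -1.19172873e-03]), 'ee_pos': array([ 488.05913084, -123.19246722,  225.27779365]), 'tcp_rot': array([ 6.24114395e-01,  7.81332972e-01, -9.28815389e-05,  5.15477953e-06]), 'contact_force': array([-0.32525208,  0.26233585,  0.86308779]), 'moment': array([0.01993772, 0.00335105, 0.03197393]), 'opening': 0.993538053231026}
[ 397    0  129   29 2144]
[ 290   87  172   57 3916]
[ 301  148   40   96 3385]
[ 584  354   56   61 1902]
```

View pics/w2.png

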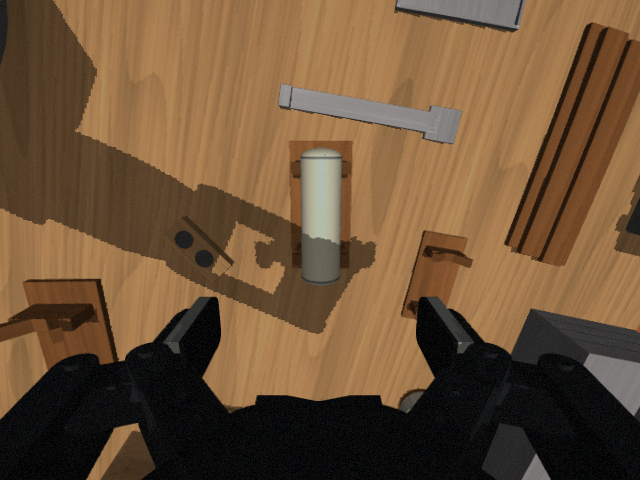

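The wrist view shows the float spanning columns 301–341 and rows 148–283, well aligned with the jaws. I'll measure its centre from the side edges.

```bash
python3 - <<'E'
from h import *
f=load('w2')
hsv=cv2.cvtColor(f['frame'],cv2.COLOR_BGR2HSV)
m=cv2.inRange(hsv,(20,0,50),(180,90,255))
m2=np.zeros_like(m); m2[146:288,296:346]=m[146:288,296:346]
d=f['depth']
v,u=np.mgrid[140:295,285:360]; uv=np.c_[u.ravel(),v.ravel()]
P=bydepth(f,uv); 
T=P[P[:,2]>64]
# keep float: fit rect
r=cv2.minAreaRect(T[:,:2].astype(np.float32)); print(len(T),r,T[:,2].max(),np.percentile(T[:,2],95))
H=P[P[:,2]>72]; c=H[:,:2].mean(0); w,V=np.linalg.eigh(np.cov((H[:,:2]-c).T)); a=V[:,1]; print('ridge',c,np.degrees(np.arctan2(a[1],a[0])))
s=(H[:,:2]-c)@a; print(s.min(),s.max())
print('mid of extents',c+a*(s.min()+s.max())/2)
E
```

```text
5177 ((491.8951721191406, -121.36203002929688), (38.94716262817383, 136.74607849121094), 12.454066276550293) 392.9487764215114 79.45723004710352
ridge [ 491.13935421 -118.38900604] 102.56007786005921
-71.44942362341533 65.31257257973722
mid of extents [ 491.80662383 -121.3839996 ]
```

Call:
{"method": "move_arm", "body": {"moves": [{"x": 0.0035,"y": 0.002,"z": -0.04,"wx": 0,"wy": 0,"wz": -0.004,"hand": 0.085},{"x": 0.0035,"y": 0.002,"z": -0.08,"wx": 0,"wy": 0,"wz": -0.004,"hand": 0.085},{"x": 0.0035,"y": 0.002,"z": -0.11,"wx": 0,"wy": 0,"wz": -0.004,"hand": 0.085},{"x": 0.0035,"y": 0.002,"z": -0.14,"wx": 0,"wy": 0,"wz": -0.004,"hand": 0.085},{"x": 0.0035,"y": 0.002,"z": -0.165,"wx": 0,"wy": 0,"wz": -0.004,"hand": 0.085},{"x": 0.0035,"y": 0.002,"z": -0.183,"wx": 0,"wy": 0,"wz": -0.004,"hand": 0.085},{"x": 0.0035,"y": 0.002,"z": -0.183,"wx": 0,"wy": 0,"wz": -0.004,"hand": 0.085},{"x": 0.0035,"y": 0.002,"z": -0.183,"wx": 0,"wy": 0,"wz": -0.004,"hand": 0.085}]}}

```text
time_s: 2.55
ee_pos: [492.3, -120.8, 42.6]
tcp_rot: [0.625, 0.78, 0.0, 0.0]
contact_force: [1.0, -0.3, 0.7]
opening: 0.993
```

```bash
cat >> h.py <<'E'
def ft(n=5):
    A=[]
    for i in range(n):
        imaging.grab_frame('wrist'); o=robot.get_obs(); A.append(np.r_[o['contact_force'],o['moment']])
    A=np.array(A); print('F,M mean',A.mean(0).round(3),'sd',A.std(0).round(3)); print(o['time_s'],o['ee_pos'].round(1),o['tcp_rot'].round(3),o['qpos'].round(3),o['opening'])
    return A
E
python3 - <<'E'
from h import *
ft(6); grab('side','s2')
f=load('s2'); cv2.imwrite('pics/s2c.png',cv2.resize(f['frame'][180:330,230:430],None,fx=4,fy=4))
E
```

```text
F,M mean [ 0.118 -0.004  0.222  0.005 -0.009  0.006] sd [0.518 0.638 0.395 0.037 0.025 0.017]
2.85 [ 492.9 -120.3   43.1] [0.625 0.781 0.    0.001] [-0.262  0.378  1.943  0.     0.819 -0.483] 0.992586882428299
```

View pics/s2c.png

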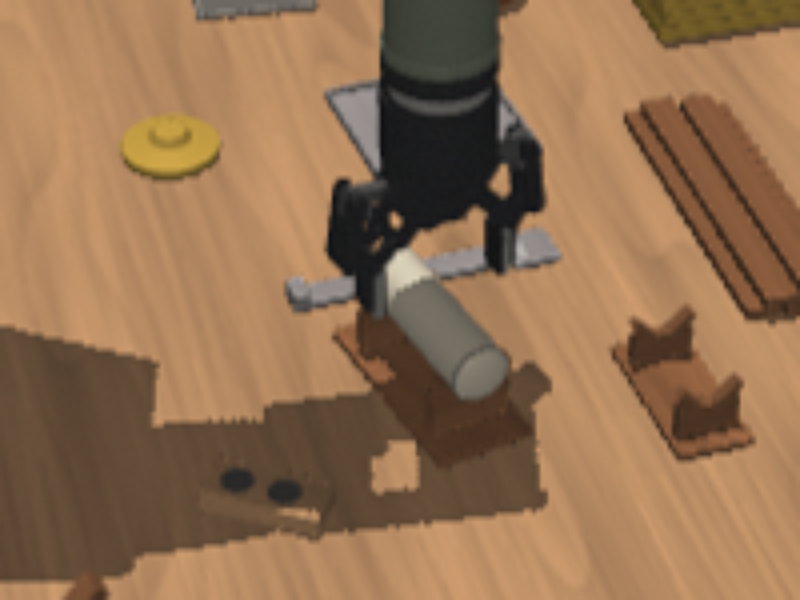

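The jaws straddle the float at crop px (430,290). Next I close and lift by 25 mm.

Call:
{"method": "move_arm", "body": {"moves": [{"x": 0,"y": 0,"z": 0,"wx": 0,"wy": 0,"wz": 0,"hand": 0.03},{"x": 0,"y": 0,"z": 0,"wx": 0,"wy": 0,"wz": 0,"hand": 0.03},{"x": 0,"y": 0,"z": 0,"wx": 0,"wy": 0,"wz": 0,"hand": 0.03},{"x": 0,"y": 0,"z": 0,"wx": 0,"wy": 0,"wz": 0,"hand": 0.03},{"x": 0,"y": 0,"z": 0,"wx": 0,"wy": 0,"wz": 0,"hand": 0.03},{"x": 0,"y": 0,"z": 0,"wx": 0,"wy": 0,"wz": 0,"hand": 0.03},{"x": 0,"y": 0,"z": 0,"wx": 0,"wy": 0,"wz": 0,"hand": 0.03},{"x": 0,"y": 0,"z": 0,"wx": 0,"wy": 0,"wz": 0,"hand": 0.03},{"x": 0,"y": 0,"z": 0.008,"wx": 0,"wy": 0,"wz": 0,"hand": 0.03},{"x": 0,"y": 0,"z": 0.016,"wx": 0,"wy": 0,"wz": 0,"hand": 0.03},{"x": 0,"y": 0,"z": 0.025,"wx": 0,"wy": 0,"wz": 0,"hand": 0.03},{"x": 0,"y": 0,"z": 0.025,"wx": 0,"wy": 0,"wz": 0,"hand": 0.03},{"x": 0,"y": 0,"z": 0.025,"wx": 0,"wy": 0,"wz": 0,"hand": 0.03}]}}

```text
time_s: 4.2
ee_pos: [492.7, -120.1, 67.6]
tcp_rot: [0.625, 0.781, 0.0, 0.001]
contact_force: [-0.4, -0.7, -0.2]
opening: 0.349
```

```bash
python3 - <<'E'
from h import *
ft(8); grab('side','s3')
f=load('s3'); cv2.imwrite('pics/s3c.png',cv2.resize(f['frame'][180:330,230:430],None,fx=4,fy=4))
E
```

```text
F,M mean [-0.008  0.016 -0.288 -0.012  0.012  0.012] sd [0.467 0.158 0.611 0.042 0.032 0.022]
4.6 [ 492.2 -120.    67. ] [ 0.625  0.781 -0.    -0.   ] [-0.262  0.347  1.915  0.     0.88  -0.483] 0.3501069665778927
```

View pics/s3c.png

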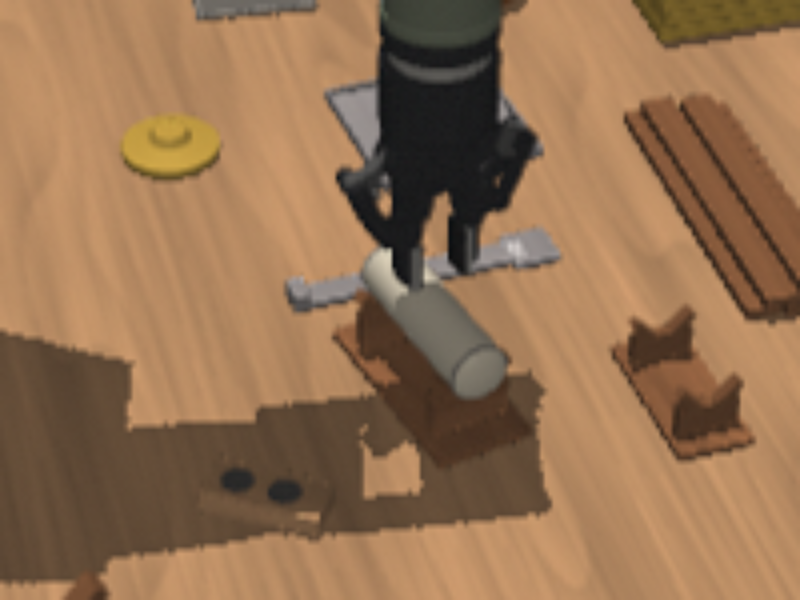

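There is no load, and the opening equals the commanded 30 mm. The pads had swung back, sat too high and slid off the top; the float is still in the rack at crop (430,320). I reopen, go 7 mm lower than before and close, then check before lifting.

Call:
{"method": "move_arm", "body": {"moves": [{"x": 0,"y": 0,"z": 0.01,"wx": 0,"wy": 0,"wz": 0,"hand": 0.085},{"x": 0,"y": 0,"z": 0.01,"wx": 0,"wy": 0,"wz": 0,"hand": 0.085},{"x": 0,"y": 0,"z": 0.01,"wx": 0,"wy": 0,"wz": 0,"hand": 0.085},{"x": 0,"y": 0,"z": 0.01,"wx": 0,"wy": 0,"wz": 0,"hand": 0.085},{"x": 0,"y": 0,"z": 0.01,"wx": 0,"wy": 0,"wz": 0,"hand": 0.085},{"x": 0,"y": 0,"z": 0.01,"wx": 0,"wy": 0,"wz": 0,"hand": 0.085},{"x": 0,"y": 0,"z": -0.005,"wx": 0,"wy": 0,"wz": 0,"hand": 0.085},{"x": 0,"y": 0,"z": -0.02,"wx": 0,"wy": 0,"wz": 0,"hand": 0.085},{"x": 0,"y": 0,"z": -0.032,"wx": 0,"wy": 0,"wz": 0,"hand": 0.085},{"x": 0,"y": 0,"z": -0.032,"wx": 0,"wy": 0,"wz": 0,"hand": 0.085}]}}

```text
time_s: 5.65
ee_pos: [491.0, -119.7, 33.7]
tcp_rot: [0.625, 0.781, -0.001, -0.002]
contact_force: [-0.5, 0.6, 0.7]
opening: 0.993
```

```bash
python3 - <<'E'
from h import *
ft(3); f=grab('wrist','w4')
E
```

```text
F,M mean [ 0.722  0.092  0.281  0.026 -0.02   0.007] sd [0.336 0.044 0.253 0.006 0.033 0.031]
5.8 [ 492.7 -120.2   35.6] [0.625 0.781 0.    0.   ] [-0.262  0.389  1.95   0.     0.802 -0.483] 0.9964021690562901
```

View pics/w4.png

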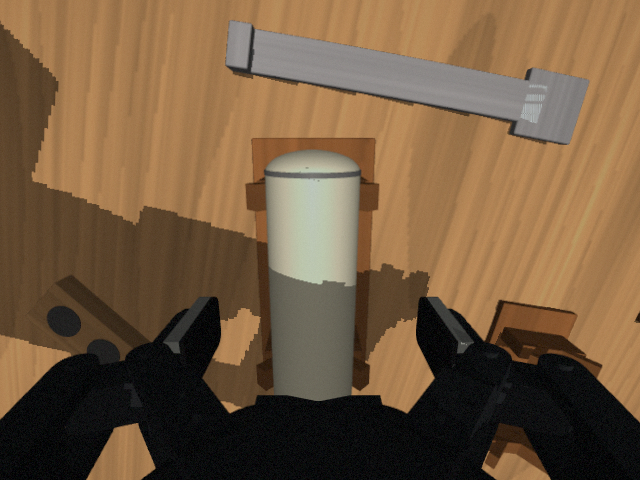

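The float, centred on column ~313, sits between the open fingers, whose centre is ~319. Close without lifting.

Call:
{"method": "move_arm", "body": {"moves": [{"x": 0,"y": 0,"z": 0,"wx": 0,"wy": 0,"wz": 0,"hand": 0.03},{"x": 0,"y": 0,"z": 0,"wx": 0,"wy": 0,"wz": 0,"hand": 0.03},{"x": 0,"y": 0,"z": 0,"wx": 0,"wy": 0,"wz": 0,"hand": 0.03},{"x": 0,"y": 0,"z": 0,"wx": 0,"wy": 0,"wz": 0,"hand": 0.03},{"x": 0,"y": 0,"z": 0,"wx": 0,"wy": 0,"wz": 0,"hand": 0.03},{"x": 0,"y": 0,"z": 0,"wx": 0,"wy": 0,"wz": 0,"hand": 0.03},{"x": 0,"y": 0,"z": 0,"wx": 0,"wy": 0,"wz": 0,"hand": 0.03},{"x": 0,"y": 0,"z": 0,"wx": 0,"wy": 0,"wz": 0,"hand": 0.03}]}}

```text
time_s: 6.65
ee_pos: [489.8, -120.5, 36.1]
tcp_rot: [0.624, 0.781, -0.002, -0.002]
contact_force: [-7.1, -2.2, 10.7]
opening: 0.419
```

```bash
python3 - <<'E'
from h import *
ft(4); f=grab('wrist','w5')
E
```

```text
F,M mean [-7.012 -2.003 10.591 -0.396  1.38   0.226] sd [0.413 0.338 0.228 0.016 0.029 0.021]
6.85 [ 489.9 -120.5   36.1] [ 0.624  0.781 -0.002 -0.002] [-0.263  0.387  1.952 -0.003  0.807 -0.484] 0.42217442557430057
```

View pics/w5.png

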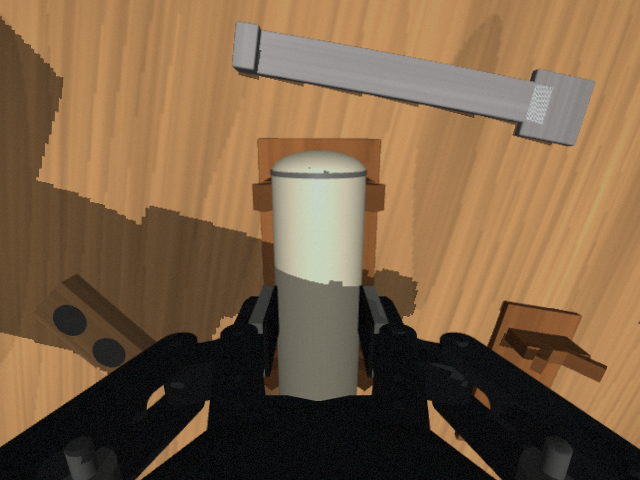

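The opening has stopped at 0.42, so it is gripping, but an upward force of 10 N says the pads are a little high. The arm is also pushed 2.7 mm in -x. I'll regrip 4 mm lower and recentred, then lift.

Call:
{"method": "move_arm", "body": {"moves": [{"x": 0,"y": 0,"z": 0,"wx": 0,"wy": 0,"wz": 0,"hand": 0.06},{"x": -0.0025,"y": -0.0005,"z": 0,"wx": 0,"wy": 0,"wz": 0,"hand": 0.06},{"x": -0.0025,"y": -0.0005,"z": -0.004,"wx": 0,"wy": 0,"wz": 0,"hand": 0.06},{"x": -0.0025,"y": -0.0005,"z": -0.004,"wx": 0,"wy": 0,"wz": 0,"hand": 0.06},{"x": -0.0025,"y": -0.0005,"z": -0.004,"wx": 0,"wy": 0,"wz": 0,"hand": 0.02},{"x": -0.0025,"y": -0.0005,"z": -0.004,"wx": 0,"wy": 0,"wz": 0,"hand": 0.02},{"x": -0.0025,"y": -0.0005,"z": -0.004,"wx": 0,"wy": 0,"wz": 0,"hand": 0.02},{"x": -0.0025,"y": -0.0005,"z": -0.004,"wx": 0,"wy": 0,"wz": 0,"hand": 0.02},{"x": -0.0025,"y": -0.0005,"z": -0.004,"wx": 0,"wy": 0,"wz": 0,"hand": 0.02},{"x": -0.0025,"y": -0.0005,"z": -0.004,"wx": 0,"wy": 0,"wz": 0,"hand": 0.02}]}}

```text
time_s: 7.9
ee_pos: [489.9, -120.5, 31.3]
tcp_rot: [0.625, 0.781, 0.0, 0.0]
contact_force: [-0.6, 0.6, 2.6]
opening: 0.439
```

```bash
python3 - <<'E'
from h import *
ft(3)
E
```

```text
F,M mean [-1.05   0.847  2.835  0.104  0.084  0.069] sd [0.392 0.221 0.403 0.006 0.015 0.04 ]
8.05 [ 489.9 -120.5   31.3] [0.625 0.781 0.    0.   ] [-0.264  0.392  1.96   0.     0.789 -0.485] 0.4432404810471076
```

Call:
{"method": "move_arm", "body": {"moves": [{"x": 0,"y": 0,"z": 0.004,"wx": 0,"wy": 0,"wz": 0,"hand": 0.02},{"x": 0,"y": 0,"z": 0.008,"wx": 0,"wy": 0,"wz": 0,"hand": 0.02},{"x": 0,"y": 0,"z": 0.012,"wx": 0,"wy": 0,"wz": 0,"hand": 0.02},{"x": 0,"y": 0,"z": 0.016,"wx": 0,"wy": 0,"wz": 0,"hand": 0.02},{"x": 0,"y": 0,"z": 0.02,"wx": 0,"wy": 0,"wz": 0,"hand": 0.02},{"x": 0,"y": 0,"z": 0.02,"wx": 0,"wy": 0,"wz": 0,"hand": 0.02},{"x": 0,"y": 0,"z": 0.02,"wx": 0,"wy": 0,"wz": 0,"hand": 0.02}]}}

```text
time_s: 8.75
ee_pos: [489.8, -120.6, 51.3]
tcp_rot: [0.625, 0.781, 0.0, 0.0]
contact_force: [-0.1, -0.3, -4.9]
opening: 0.438
```

```bash
python3 - <<'E'
from h import *
ft(8); grab('side','s6')
f=load('s6'); cv2.imwrite('pics/s6c.png',cv2.resize(f['frame'][180:330,230:430],None,fx=4,fy=4))
E
```

```text
F,M mean [ 1.110e-01  1.790e-01 -4.436e+00  1.530e-01  4.600e-02  4.000e-03] sd [0.406 0.308 0.454 0.027 0.029 0.018]
9.15 [ 489.8 -120.5   51.2] [ 0.625  0.781 -0.    -0.   ] [-0.264  0.365  1.939  0.     0.838 -0.485] 0.43916069151369
```

View pics/s6c.png

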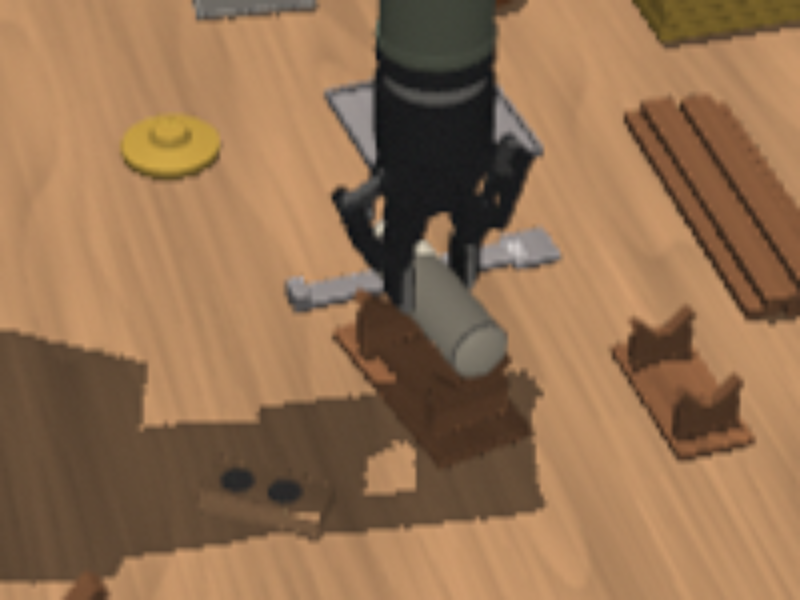

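The measured load is 4.4 N and the moment is (+0.153, +0.046) N m. With M = r×F, the centre of mass lies about 36 mm towards -y from the grip. The earlier side force gave a moment of the same sign convention with the reference about 0.2 m up the tool, so the **-y end is heavy**.

A vertical grip would end with the wrist horizontal and low over the tray. I'll put the float back and regrip it with the tool leaning 20° over the light (+y) end.

Call:
{"method": "move_arm", "body": {"moves": [{"x": 0,"y": 0,"z": -0.008,"wx": 0,"wy": 0,"wz": 0,"hand": 0.02},{"x": 0,"y": 0,"z": -0.015,"wx": 0,"wy": 0,"wz": 0,"hand": 0.02},{"x": 0,"y": 0,"z": -0.0195,"wx": 0,"wy": 0,"wz": 0,"hand": 0.02},{"x": 0,"y": 0,"z": -0.0195,"wx": 0,"wy": 0,"wz": 0,"hand": 0.02},{"x": 0,"y": 0,"z": -0.0195,"wx": 0,"wy": 0,"wz": 0,"hand": 0.05},{"x": 0,"y": 0,"z": -0.0195,"wx": 0,"wy": 0,"wz": 0,"hand": 0.085},{"x": 0,"y": 0,"z": -0.0195,"wx": 0,"wy": 0,"wz": 0,"hand": 0.085},{"x": 0,"y": 0,"z": -0.0195,"wx": 0,"wy": 0,"wz": 0,"hand": 0.085},{"x": 0,"y": 0,"z": -0.0195,"wx": 0,"wy": 0,"wz": 0,"hand": 0.085},{"x": 0,"y": 0,"z": 0.01,"wx": 0,"wy": 0,"wz": 0,"hand": 0.085},{"x": 0,"y": 0,"z": 0.05,"wx": 0,"wy": 0,"wz": 0,"hand": 0.085},{"x": -0.002,"y": 0.01,"z": 0.05,"wx": -0.14,"wy": -0.031,"wz": 0,"hand": 0.085},{"x": -0.002,"y": 0.01,"z": 0.04,"wx": -0.28,"wy": -0.062,"wz": 0,"hand": 0.085},{"x": -0.002,"y": 0.01,"z": 0.039,"wx": -0.341,"wy": -0.076,"wz": 0,"hand": 0.085},{"x": -0.002,"y": 0.01,"z": 0.039,"wx": -0.341,"wy": -0.076,"wz": 0,"hand": 0.085}]}}

```text
time_s: 10.7
ee_pos: [486.6, -108.7, 89.4]
tcp_rot: [0.614, 0.77, -0.109, 0.135]
contact_force: [-0.8, -0.7, -0.7]
opening: 0.996
```

```bash
python3 - <<'E'
from h import *
ft(3); grab('wrist','w7'); grab('side','s7')
f=load('s7'); cv2.imwrite('pics/s7c.png',cv2.resize(f['frame'][180:330,230:430],None,fx=4,fy=4))
f=load('w7')
P=bydepth(f,np.stack(np.meshgrid(np.arange(230,400),np.arange(60,260)),-1).reshape(-1,2))
print(R.from_quat(f['obs']['tcp_rot']).as_matrix().round(3))
H=P[(P[:,2]>72)&(P[:,2]<90)]; c=H[:,:2].mean(0); w,V=np.linalg.eigh(np.cov((H[:,:2]-c).T)); a=V[:,1]; s=(H[:,:2]-c)@a
print(len(H),c,np.degrees(np.arctan2(a[1],a[0])),c+a*s.min(),c+a*s.max())
E
```

```text
F,M mean [ 0.295  0.147  0.153  0.149  0.014 -0.02 ] sd [0.502 0.454 0.392 0.026 0.018 0.011]
10.85 [ 488.4 -110.8   90.6] [ 0.615  0.769 -0.108  0.135] [-0.016  0.284  2.008 -0.47   0.822  0.081] 0.9959828549122195
[[-0.206  0.976  0.075]
 [ 0.917  0.219 -0.333]
 [-0.341  0.    -0.94 ]]
5020 [482.11478013 -78.4972187 ] 102.58773236965312 [ 489.1345902  -109.93365883] [476.77436514 -54.58152372]
```

View pics/w7.png

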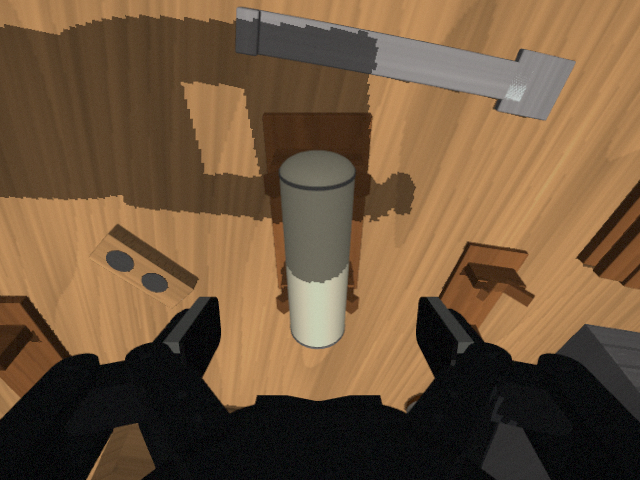

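View pics/s7c.png

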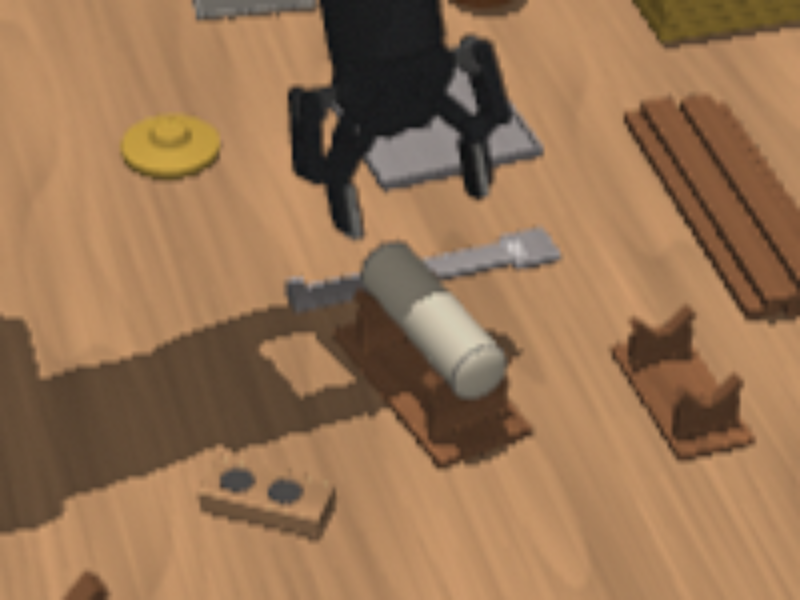

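The float is back in the rack undisturbed, its visible +y dome at wrist px (317,170). The tool leans 20° with its body on the +y side. I descend along the tool axis and grip.

Call:
{"method": "move_arm", "body": {"moves": [{"x": 0.0016,"y": -0.0068,"z": -0.019,"wx": 0,"wy": 0,"wz": 0,"hand": 0.085},{"x": 0.0032,"y": -0.0136,"z": -0.038,"wx": 0,"wy": 0,"wz": 0,"hand": 0.085},{"x": 0.0042,"y": -0.018,"z": -0.0505,"wx": 0,"wy": 0,"wz": 0,"hand": 0.085},{"x": 0.0047,"y": -0.0202,"z": -0.0565,"wx": 0,"wy": 0,"wz": 0,"hand": 0.085},{"x": 0.0047,"y": -0.0202,"z": -0.0565,"wx": 0,"wy": 0,"wz": 0,"hand": 0.085},{"x": 0.0047,"y": -0.0202,"z": -0.0565,"wx": 0,"wy": 0,"wz": 0,"hand": 0.02},{"x": 0.0047,"y": -0.0202,"z": -0.0565,"wx": 0,"wy": 0,"wz": 0,"hand": 0.02},{"x": 0.0047,"y": -0.0202,"z": -0.0565,"wx": 0,"wy": 0,"wz": 0,"hand": 0.02},{"x": 0.0047,"y": -0.0202,"z": -0.0565,"wx": 0,"wy": 0,"wz": 0,"hand": 0.02},{"x": 0.0047,"y": -0.0202,"z": -0.0565,"wx": 0,"wy": 0,"wz": 0,"hand": 0.02},{"x": 0.0047,"y": -0.0202,"z": -0.0565,"wx": 0,"wy": 0,"wz": 0,"hand": 0.02},{"x": 0.0047,"y": -0.0202,"z": -0.0565,"wx": 0,"wy": 0,"wz": 0,"hand": 0.02},{"x": 0.0047,"y": -0.0202,"z": -0.0565,"wx": 0,"wy": 0,"wz": 0,"hand": 0.02},{"x": 0.0047,"y": -0.0202,"z": -0.0565,"wx": 0,"wy": 0,"wz": 0,"hand": 0.02}]}}

```text
time_s: 12.35
ee_pos: [492.2, -130.7, 34.8]
tcp_rot: [0.615, 0.769, -0.109, 0.136]
contact_force: [-3.0, 2.0, 7.5]
opening: 0.437
```

```bash
python3 - <<'E'
from h import *
ft(3); grab('wrist','w8'); grab('side','s8')
f=load('s8'); cv2.imwrite('pics/s8c.png',cv2.resize(f['frame'][180:330,230:430],None,fx=4,fy=4))
E
```

```text
F,M mean [-2.967  1.848  7.365  0.06   0.473 -0.09 ] sd [0.653 0.195 0.225 0.019 0.012 0.016]
12.5 [ 492.2 -130.7   34.8] [ 0.615  0.769 -0.109  0.136] [-0.058  0.372  2.063 -0.55   0.684  0.148] 0.44098383102492456
```

View pics/w8.png

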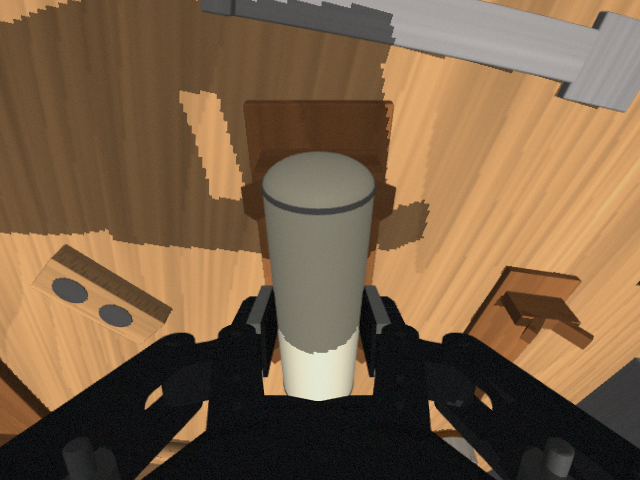

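View pics/s8c.png

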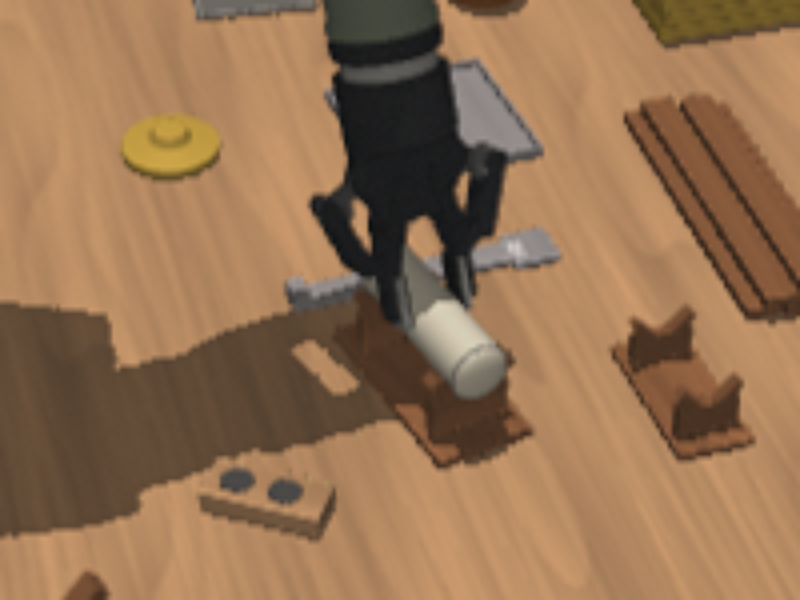

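The grip is good: opening 0.44, with the float held at its middle at wrist px (318,330). Next I fit the arm's kinematics to my readings, to check the transfer to the tray against the joint limits.

```bash
cat > kin.py <<'E'
import numpy as np
from scipy.spatial.transform import Rotation as R
from scipy.optimize import least_squares
D=[([-1.32001512,.320063249,1.56521089,0,1.25739851,-.0199972542],[153.75,-554,204.9],[.990849,.134971,0,0]),
([-.269977,.193642,1.687548,-.00018,1.260467,-.492722],[488.06,-123.19,225.28],[.624114,.781333,0,0]),
([-.264,.365,1.939,0,.838,-.485],[489.8,-120.5,51.2],[.625,.781,0,0]),
([-.016,.284,2.008,-.47,.822,.081],[487.9,-110.6,90.3],[.615,.769,-.108,.135]),
([-.058,.372,2.063,-.55,.684,.148],[492.2,-130.7,34.8],[.615,.769,-.109,.136]),
([-.262,.347,1.915,0,.88,-.483],[492.2,-120,67],[.625,.781,0,0])]
def fk(q,p):
    a1,d1,L2,a3,L4,L6,c=p
    r1=R.from_euler('z',q[0]); r2=r1*R.from_euler('y',q[1]); r3=r2*R.from_euler('y',q[2])
    r4=r3*R.from_euler('z',q[3]); r6=r4*R.from_euler('y',q[4])*R.from_euler('z',q[5]+c)
    pos=r1.apply([a1,0,d1])+r2.apply([0,0,L2])+r3.apply([a3,0,L4])+r6.apply([0,0,L6])
    return pos,r6
def res(p):
    o=[]
    for q,x,t in D:
        a,r=fk(q,p); o+=list(a-x)+list((r.inv()*R.from_quat(t)).as_rotvec()*200)
    return np.array(o)
best=None
for c in (np.pi/2,-np.pi/2,0,np.pi):
    s=least_squares(res,[0,300,400,0,400,250,c],x_scale=[10,100,100,10,100,100,.1])
    if best is None or s.cost<best.cost: best=s
P=best.x
LIM=np.array([[-3.11,3.11],[-.84,2.01],[.21,2.61],[-1.34,4.49],[.05,2.63],[-2.56,2.56]])
def ik(x,rot,q0):
    def f(q):
        a,r=fk(q,P); return np.r_[(a-x)/100,(r.inv()*rot).as_rotvec()*2]
    s=least_squares(f,np.clip(q0,LIM[:,0]+1e-3,LIM[:,1]-1e-3),bounds=LIM.T)
    return s.x,np.sqrt(2*s.cost)
E
python3 - <<'E'
from kin import *
print(P.round(2),best.cost,np.abs(best.fun).max())
q=np.array(D[4][0]); x0=np.array(D[4][1]); r0=R.from_quat(D[4][2])
C0=np.array([490,-121.3,60]); v=C0-x0
ax=np.array([.976,.218,0])
for yaw in (0,-.2,-.4,.2):
  qq=q.copy(); print('yaw',yaw)
  for s in np.linspace(0,1,11):
    rt=R.from_rotvec([0,0,yaw*s])*R.from_rotvec(ax*np.pi/2*s)
    C=C0+(np.array([579,168.5,240])-C0)*s
    if s==0: C=C0+[0,0,100]
    x=C-rt.apply(v); qq,e=ik(x,rt*r0,qq)
    if s in(0,.5,1) or e>.02: print(round(s,1),qq.round(2),round(e,4),x.round(0))
  for z in (140,74):
    x=np.array([579,168.5,z])-rt.apply(v); qq,e=ik(x,rt*r0,qq)
    print(z,qq.round(2),round(e,4),'tcp',x.round(1),'wristc',(x-(rt*r0).apply([0,0,P[5]])).round(0))
E
```

```text
[  4.72 106.42 587.65  22.69 412.25 310.5    1.57] 269.570380015457 11.476879680599438
yaw 0
0.0 [-0.06  0.24  1.93 -0.43  0.92 -0.02] 0.0 [ 492. -131.  135.]
0.5 [-0.17  0.4   1.74  0.43  1.21 -0.58] 0.0 [532.  34. 125.]
1.0 [-0.14  0.58  1.63  1.08  1.64 -0.72] 0.0 [574. 193. 230.]
140 [-0.14  0.7   1.7   1.07  1.54 -0.89] 0.0 tcp [573.6 193.1 130.3] wristc [637. -92. 237.]
74 [-0.14  0.79  1.73  1.08  1.48 -1.  ] 0.0 tcp [573.6 193.1  64.3] wristc [637. -92. 171.]
yaw -0.2
0.0 [-0.06  0.24  1.93 -0.43  0.92 -0.02] 0.0 [ 492. -131.  135.]
0.5 [-0.17  0.38  1.77  0.45  1.16 -0.51] 0.0 [533.  35. 125.]
1.0 [-0.17  0.51  1.76  1.19  1.48 -0.72] 0.0 [579. 194. 230.]
140 [-0.17  0.64  1.84  1.21  1.41 -0.92] 0.0 tcp [578.6 193.7 130.3] wristc [584. -98. 237.]
74 [-0.17  0.75  1.87  1.23  1.36 -1.04] 0.0 tcp [578.6 193.7  64.3] wristc [584. -98. 171.]
yaw -0.4
0.0 [-0.06  0.24  1.93 -0.43  0.92 -0.02] 0.0 [ 492. -131.  135.]
0.5 [-0.18  0.37  1.79  0.48  1.12 -0.44] 0.0 [534.  35. 125.]
1.0 [-0.17  0.44  1.89  1.32  1.33 -0.73] 0.0 [584. 193. 230.]
140 [-0.17  0.59  1.97  1.38  1.28 -0.96] 0.0 tcp [583.6 193.3 130.3] wristc [531. -94. 237.]
74 [-0.17  0.7   2.    1.42  1.25 -1.11] 0.0 tcp [583.6 193.3  64.3] wristc [531. -94. 171.]
yaw 0.2
0.0 [-0.06  0.24  1.93 -0.43  0.92 -0.02] 0.0 [ 492. -131.  135.]
0.5 [-0.16  0.41  1.71  0.41  1.25 -0.65] 0.0 [531.  34. 125.]
1.0 [-0.11  0.64  1.5   0.98  1.79 -0.73] 0.0 [569. 192. 230.]
140 [-0.11  0.75  1.57  0.96  1.68 -0.89] 0.0 tcp [568.8 191.6 130.3] wristc [688. -75. 237.]
74 [-0.11  0.84  1.6   0.95  1.62 -0.98] 0.0 tcp [568.8 191.6  64.3] wristc [688. -75. 171.]
```

The fitted arm model is only good to about 10 mm, but it shows a pure 90° turn plus the transfer well within the joint ranges, with the wrist about 170 mm high at the end. I lift, then turn while carrying.

Call:
{"method": "move_arm", "body": {"moves": [{"x": 0,"y": 0,"z": 0.015,"wx": 0,"wy": 0,"wz": 0,"hand": 0.02},{"x": 0,"y": 0,"z": 0.04,"wx": 0,"wy": 0,"wz": 0,"hand": 0.02},{"x": 0,"y": 0,"z": 0.07,"wx": 0,"wy": 0,"wz": 0,"hand": 0.02},{"x": 0,"y": 0,"z": 0.095,"wx": 0,"wy": 0,"wz": 0,"hand": 0.02},{"x": 0,"y": 0,"z": 0.105,"wx": 0,"wy": 0,"wz": 0,"hand": 0.02},{"x": 0,"y": 0,"z": 0.105,"wx": 0,"wy": 0,"wz": 0,"hand": 0.02}]}}

```text
time_s: 13.2
ee_pos: [492.9, -130.5, 139.5]
tcp_rot: [0.616, 0.769, -0.108, 0.136]
contact_force: [0.0, -0.7, -4.7]
opening: 0.437
```

```bash
python3 - <<'E'
from h import *
ft(3); grab('side','s9')
f=load('s9'); cv2.imwrite('pics/s9c.png',cv2.resize(f['frame'][130:330,200:440],None,fx=3,fy=3))
E
```

```text
F,M mean [ 0.611 -0.172 -4.217  0.554  0.1    0.005] sd [0.39  0.258 0.344 0.048 0.034 0.016]
13.35 [ 491.2 -130.5  137. ] [ 0.615  0.769 -0.11   0.134] [-0.058  0.232  1.936 -0.425  0.923 -0.029] 0.4372444860701461
```

View pics/s9c.png

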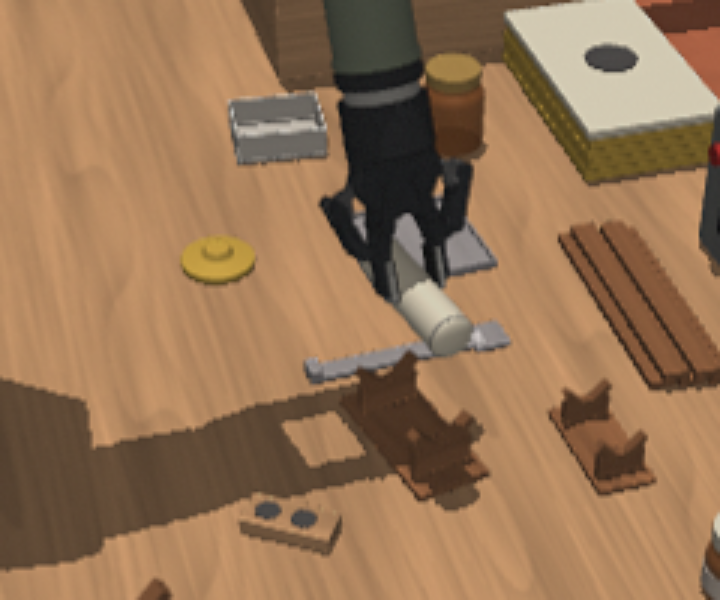

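The float is held clear and the rack is empty. The tilted reading, +0.55 N m about x, again fits heavy at -y; a light -y end would give about 0.3. Now I turn and carry it.

Call:
{"method": "move_arm", "body": {"moves": [{"x": 0.003,"y": 0.01,"z": 0.01,"wx": 0.06,"wy": 0.013,"wz": 0,"hand": 0.02},{"x": 0.008,"y": 0.03,"z": 0.02,"wx": 0.16,"wy": 0.036,"wz": 0,"hand": 0.02},{"x": 0.014,"y": 0.053,"z": 0.03,"wx": 0.26,"wy": 0.058,"wz": 0,"hand": 0.02},{"x": 0.02,"y": 0.076,"z": 0.03,"wx": 0.36,"wy": 0.08,"wz": 0,"hand": 0.02},{"x": 0.026,"y": 0.1,"z": 0.03,"wx": 0.46,"wy": 0.103,"wz": 0,"hand": 0.02},{"x": 0.032,"y": 0.123,"z": 0.03,"wx": 0.57,"wy": 0.127,"wz": 0,"hand": 0.02},{"x": 0.038,"y": 0.146,"z": 0.03,"wx": 0.68,"wy": 0.152,"wz": 0,"hand": 0.02},{"x": 0.044,"y": 0.17,"z": 0.03,"wx": 0.79,"wy": 0.176,"wz": 0,"hand": 0.02},{"x": 0.05,"y": 0.193,"z": 0.03,"wx": 0.9,"wy": 0.201,"wz": 0,"hand": 0.02},{"x": 0.056,"y": 0.216,"z": 0.03,"wx": 1.01,"wy": 0.225,"wz": 0,"hand": 0.02},{"x": 0.062,"y": 0.24,"z": 0.03,"wx": 1.12,"wy": 0.25,"wz": 0,"hand": 0.02},{"x": 0.068,"y": 0.263,"z": 0.03,"wx": 1.23,"wy": 0.275,"wz": 0,"hand": 0.02},{"x": 0.073,"y": 0.286,"z": 0.03,"wx": 1.34,"wy": 0.299,"wz": 0,"hand": 0.02},{"x": 0.078,"y": 0.306,"z": 0.025,"wx": 1.44,"wy": 0.321,"wz": 0,"hand": 0.02},{"x": 0.081,"y": 0.32,"z": 0.015,"wx": 1.51,"wy": 0.337,"wz": 0,"hand": 0.02},{"x": 0.0815,"y": 0.3235,"z": 0.01,"wx": 1.533,"wy": 0.342,"wz": 0,"hand": 0.02},{"x": 0.0815,"y": 0.3235,"z": 0.01,"wx": 1.533,"wy": 0.342,"wz": 0,"hand": 0.02},{"x": 0.0815,"y": 0.3235,"z": 0.01,"wx": 1.533,"wy": 0.342,"wz": 0,"hand": 0.02}]}}

```text
time_s: 15.2
ee_pos: [574.2, 192.3, 148.6]
tcp_rot: [0.512, 0.64, 0.358, -0.447]
contact_force: [-0.1, -0.3, -3.8]
opening: 0.437
```

```bash
python3 - <<'E'
from h import *
ft(3); grab('side','s10');grab('wrist','w10');grab('top','t10')
for n,(a,b,c,d) in dict(s10=(60,260,240,440),t10=(130,290,220,440)).items():
    f=load(n); cv2.imwrite(f'pics/{n}c.png',cv2.resize(f['frame'][a:b,c:d],None,fx=3,fy=3))
print(R.from_quat(robot.get_obs()['tcp_rot']).as_matrix().round(3))
E
```

```text
F,M mean [ 0.097 -0.746 -3.936 -1.065 -0.25  -0.019] sd [0.624 0.63  0.35  0.017 0.034 0.041]
15.35 [574.4 192.3 149.8] [ 0.512  0.641  0.359 -0.446] [-0.207  0.713  1.669  1.026  1.588 -0.896] 0.4402123092959165
[[-0.078  0.976 -0.204]
 [ 0.335  0.218  0.917]
 [ 0.939  0.003 -0.344]]
```

View pics/s10c.png

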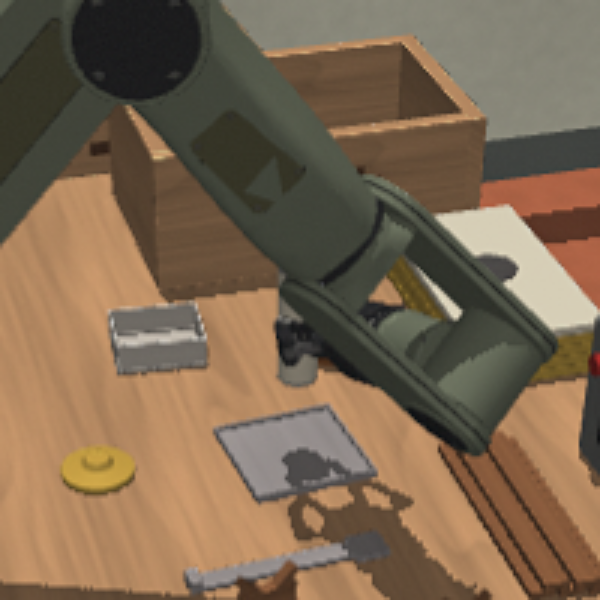

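View pics/t10c.png

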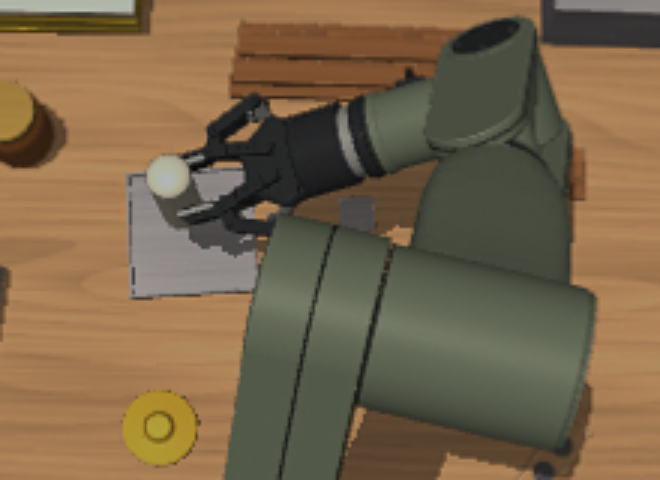

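View pics/w10.png

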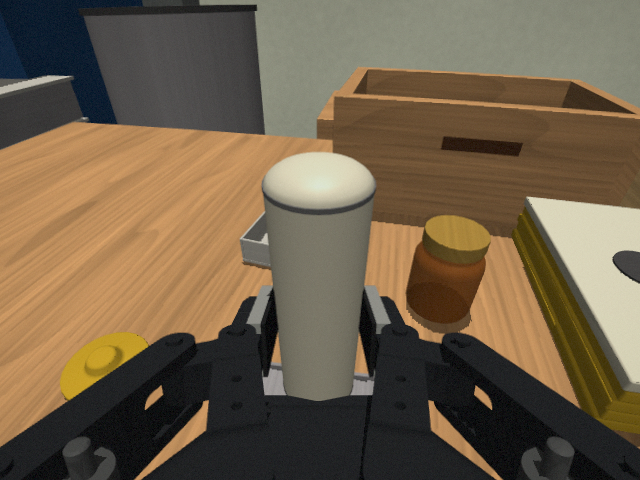

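The float is upright in the grip, its dome at wrist px (318,180), the same as in w8, so there was no slip. I'll measure its axis and centre from depth before lowering.

```bash
cat > ax.py <<'E'
from h import *
from scipy.optimize import least_squares
def axis(name):
    f=load(name)
    V,U=np.mgrid[218:380,276:366]; uv=np.c_[U.ravel(),V.ravel()]
    P=bydepth(f,uv); 
    hsv=cv2.cvtColor(f['frame'],cv2.COLOR_BGR2HSV)[V.ravel(),U.ravel()]
    o=f['obs']['ee_pos']; ok=(np.linalg.norm(P-o,axis=1)<110)&(hsv[:,2]>60)
    P=P[ok]
    def res(p):
        d=np.array([p[2],p[3],1]); d/=np.linalg.norm(d); q=P-[p[0],p[1],o[2]]
        return np.linalg.norm(q-np.outer(q@d,d),axis=1)-20
    s=least_squares(res,[o[0],o[1]-20,0,0],loss='soft_l1')
    r=np.abs(s.fun)
    print(name,len(P),'axis xy at ee z',s.x[:2].round(1),'slope x,y',s.x[2:].round(4),'rms',np.sqrt((s.fun**2).mean()))
    return s.x
if __name__=='__main__':
    axis('w10')
    f=load('t10')
    # dome in top: rows ~130+175/3, col 220+168/3
    V,U=np.mgrid[175:210,262:300]; uv=np.c_[U.ravel(),V.ravel()]
    P=bydepth(f,uv); H=P[P[:,2]>150]; print(len(H),H[:,2].max()); T=H[H[:,2]>np.percentile(H[:,2],97)-10]; print('dome',T.mean(0), np.percentile(H[:,2],99))
E
python3 ax.py
```

```text
w10 13618 axis xy at ee z [581.4 167.6] slope x,y [-0.0013  0.0044] rms 0.6348935803718255
577 1481.6733596047413
dome [567.69543486 163.86224045 271.58138659] 535.3553838797254
```

The axis is upright within 0.3° at (581,168), against the tray centre at (579,168.5). I lower to about 6 mm above the floor.

Call:
{"method": "move_arm", "body": {"moves": [{"x": -0.001,"y": 0.0005,"z": -0.01,"wx": 0,"wy": 0,"wz": 0,"hand": 0.02},{"x": -0.002,"y": 0.001,"z": -0.03,"wx": 0,"wy": 0,"wz": 0,"hand": 0.02},{"x": -0.002,"y": 0.001,"z": -0.05,"wx": 0,"wy": 0,"wz": 0,"hand": 0.02},{"x": -0.002,"y": 0.001,"z": -0.065,"wx": 0,"wy": 0,"wz": 0,"hand": 0.02},{"x": -0.002,"y": 0.001,"z": -0.075,"wx": 0,"wy": 0,"wz": 0,"hand": 0.02},{"x": -0.002,"y": 0.001,"z": -0.079,"wx": 0,"wy": 0,"wz": 0,"hand": 0.02},{"x": -0.002,"y": 0.001,"z": -0.079,"wx": 0,"wy": 0,"wz": 0,"hand": 0.02}]}}

```text
time_s: 16.2
ee_pos: [572.1, 193.8, 69.4]
tcp_rot: [0.512, 0.639, 0.359, -0.447]
contact_force: [0.7, 0.4, -4.6]
opening: 0.437
```

```bash
python3 - <<'E'
from h import *
ft(4); grab('wrist','w11'); 
from ax import axis
axis('w11')
E
```

```text
F,M mean [-0.343  0.268 -4.63  -1.113 -0.265 -0.016] sd [0.278 0.434 0.241 0.051 0.027 0.005]
16.4 [572.3 193.7  70.5] [ 0.512  0.64   0.359 -0.447] [-0.205  0.822  1.703  1.03   1.515 -1.018] 0.4346957016938307
w11 14158 axis xy at ee z [579.5 169.2] slope x,y [-0.0037 -0.0033] rms 3.1687425102847286
```

Call:
{"method": "move_arm", "body": {"moves": [{"x": 0,"y": 0,"z": -0.0015,"wx": 0,"wy": 0,"wz": 0,"hand": 0.02},{"x": 0,"y": 0,"z": -0.003,"wx": 0,"wy": 0,"wz": 0,"hand": 0.02},{"x": 0,"y": 0,"z": -0.0045,"wx": 0,"wy": 0,"wz": 0,"hand": 0.02},{"x": 0,"y": 0,"z": -0.0045,"wx": 0,"wy": 0,"wz": 0,"hand": 0.02}]}}

```text
time_s: 16.85
ee_pos: [571.9, 193.7, 65.0]
tcp_rot: [0.512, 0.64, 0.359, -0.447]
contact_force: [0.0, 0.1, -4.3]
opening: 0.438
```

```bash
python3 - <<'E'
from h import *
ft(4)
E
```

```text
F,M mean [-0.371 -0.09  -4.077 -1.106 -0.249  0.021] sd [0.155 0.553 0.259 0.031 0.018 0.011]
17.05 [572.  193.7  65.2] [ 0.512  0.64   0.359 -0.447] [-0.205  0.83   1.705  1.031  1.511 -1.024] 0.43063801629161214
```

Call:
{"method": "move_arm", "body": {"moves": [{"x": 0,"y": 0,"z": -0.001,"wx": 0,"wy": 0,"wz": 0,"hand": 0.02},{"x": 0,"y": 0,"z": -0.002,"wx": 0,"wy": 0,"wz": 0,"hand": 0.02},{"x": 0,"y": 0,"z": -0.002,"wx": 0,"wy": 0,"wz": 0,"hand": 0.02}]}}

```text
time_s: 17.35
ee_pos: [572.0, 193.9, 64.5]
tcp_rot: [0.511, 0.639, 0.36, -0.448]
contact_force: [0.8, -0.2, 1.0]
opening: 0.436
```

```bash
python3 - <<'E'
from h import *
ft(3)
E
```

```text
F,M mean [-0.142 -0.308  3.081 -0.081  0.05   0.085] sd [0.454 0.251 0.887 0.066 0.01  0.023]
17.5 [572.1 193.9  64.4] [ 0.511  0.639  0.36  -0.448] [-0.205  0.832  1.705  1.032  1.511 -1.027] 0.43691816888764556
```

The float touches the floor: the load went from -4.1 to +3.1 N, so contact is about 7 N, with the float upright and held. I open slowly.

Call:
{"method": "move_arm", "body": {"moves": [{"x": 0,"y": 0,"z": 0.0005,"wx": 0,"wy": 0,"wz": 0,"hand": 0.034},{"x": 0,"y": 0,"z": 0.0005,"wx": 0,"wy": 0,"wz": 0,"hand": 0.036},{"x": 0,"y": 0,"z": 0.0005,"wx": 0,"wy": 0,"wz": 0,"hand": 0.038},{"x": 0,"y": 0,"z": 0.0005,"wx": 0,"wy": 0,"wz": 0,"hand": 0.04},{"x": 0,"y": 0,"z": 0.0005,"wx": 0,"wy": 0,"wz": 0,"hand": 0.042},{"x": 0,"y": 0,"z": 0.0005,"wx": 0,"wy": 0,"wz": 0,"hand": 0.045},{"x": 0,"y": 0,"z": 0.0005,"wx": 0,"wy": 0,"wz": 0,"hand": 0.05},{"x": 0,"y": 0,"z": 0.0005,"wx": 0,"wy": 0,"wz": 0,"hand": 0.06},{"x": 0,"y": 0,"z": 0.0005,"wx": 0,"wy": 0,"wz": 0,"hand": 0.07},{"x": 0,"y": 0,"z": 0.0005,"wx": 0,"wy": 0,"wz": 0,"hand": 0.085},{"x": 0,"y": 0,"z": 0.0005,"wx": 0,"wy": 0,"wz": 0,"hand": 0.085},{"x": 0,"y": 0,"z": 0.0005,"wx": 0,"wy": 0,"wz": 0,"hand": 0.085},{"x": 0,"y": 0,"z": 0.0005,"wx": 0,"wy": 0,"wz": 0,"hand": 0.085},{"x": 0,"y": 0,"z": 0.0005,"wx": 0,"wy": 0,"wz": 0,"hand": 0.085}]}}

```text
time_s: 18.9
ee_pos: [572.0, 193.7, 63.7]
tcp_rot: [0.512, 0.64, 0.359, -0.447]
contact_force: [0.1, 0.2, 0.1]
opening: 0.995
```

```bash
python3 - <<'E'
from h import *
ft(3); grab('wrist','w12')
from ax import axis
axis('w12')
E
```

```text
F,M mean [ 0.273  0.134 -0.283 -0.434 -0.098  0.014] sd [0.478 0.051 0.407 0.03  0.002 0.013]
19.05 [572.  193.7  63.7] [ 0.512  0.64   0.359 -0.447] [-0.205  0.832  1.705  1.031  1.509 -1.026] 0.993980016684845
w12 14174 axis xy at ee z [577.  174.5] slope x,y [-0.0651  0.0581] rms 11.766156049531288
```

View pics/w12.png

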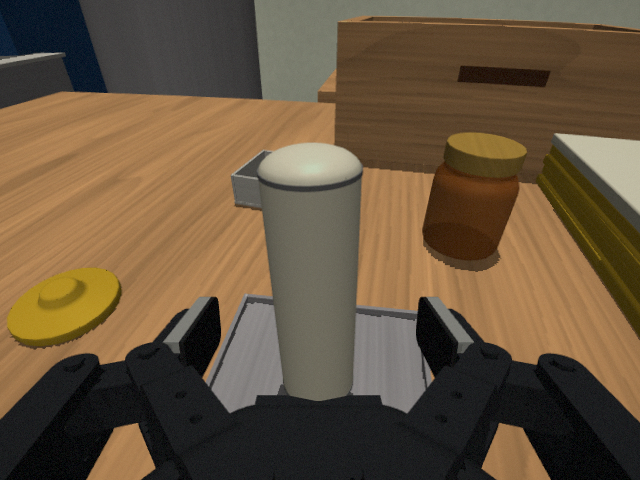

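The float stands free between the open fingers at wrist px (315,270). I retreat straight back along the tool axis.

Call:
{"method": "move_arm", "body": {"moves": [{"x": 0.002,"y": -0.009,"z": 0.0034,"wx": 0,"wy": 0,"wz": 0,"hand": 0.085},{"x": 0.005,"y": -0.0225,"z": 0.0084,"wx": 0,"wy": 0,"wz": 0,"hand": 0.085},{"x": 0.009,"y": -0.0405,"z": 0.0152,"wx": 0,"wy": 0,"wz": 0,"hand": 0.085},{"x": 0.014,"y": -0.063,"z": 0.0236,"wx": 0,"wy": 0,"wz": 0,"hand": 0.085},{"x": 0.019,"y": -0.0855,"z": 0.032,"wx": 0,"wy": 0,"wz": 0,"hand": 0.085},{"x": 0.024,"y": -0.108,"z": 0.0405,"wx": 0,"wy": 0,"wz": 0,"hand": 0.085},{"x": 0.028,"y": -0.126,"z": 0.0473,"wx": 0,"wy": 0,"wz": 0,"hand": 0.085},{"x": 0.028,"y": -0.126,"z": 0.08,"wx": 0,"wy": 0,"wz": 0,"hand": 0.085},{"x": 0.028,"y": -0.126,"z": 0.1,"wx": 0,"wy": 0,"wz": 0,"hand": 0.085},{"x": 0.028,"y": -0.126,"z": 0.1,"wx": 0,"wy": 0,"wz": 0,"hand": 0.085},{"x": 0.028,"y": -0.126,"z": 0.1,"wx": 0,"wy": 0,"wz": 0,"hand": 0.085}]}}

```text
time_s: 20.2
ee_pos: [599.9, 67.3, 163.9]
tcp_rot: [0.512, 0.64, 0.359, -0.446]
contact_force: [0.1, 0.9, 0.1]
opening: 0.998
```

```bash
python3 - <<'E'
from h import *
ft(6); grab('top','t13'); grab('side','s13');f=grab('wrist','w13')
g=load('t13'); cv2.imwrite('pics/t13c.png',cv2.resize(g['frame'][120:300,180:500],None,fx=2.4,fy=2.4))
g=load('t13')
V,U=np.mgrid[170:215,255:310]; P=bydepth(g,np.c_[U.ravel(),V.ravel()]); H=P[(P[:,2]>120)&(P[:,2]<170)]
print(len(H),'dome',H.mean(0),H[:,2].max(), 'top pt',H[np.argsort(-H[:,2])[:15]].mean(0))
E
```

```text
F,M mean [ 0.284  0.034 -0.215 -0.428 -0.095  0.012] sd [0.257 0.554 0.396 0.025 0.036 0.033]
20.5 [599.7  68.  163. ] [ 0.512  0.639  0.359 -0.448] [-0.37   0.766  1.499  0.918  1.756 -0.864] 0.9977484942453521
181 dome [571.1810315  178.18582497 139.18271735] 148.61105582070718 top pt [573.21298956 175.59181941 146.83377631]
```

View pics/t13c.png

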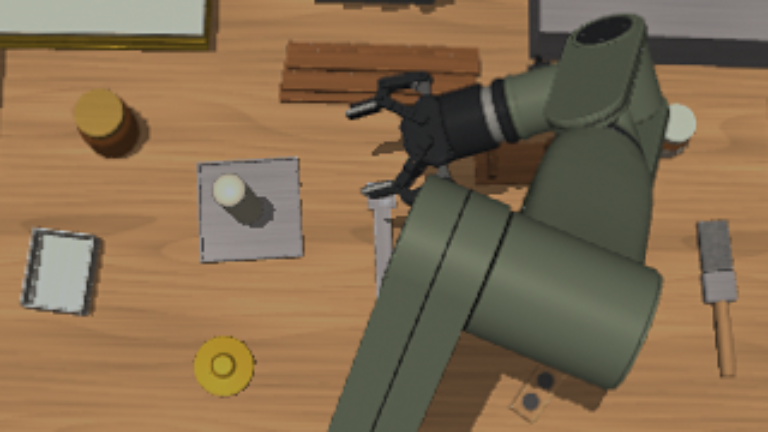

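View pics/w13.png

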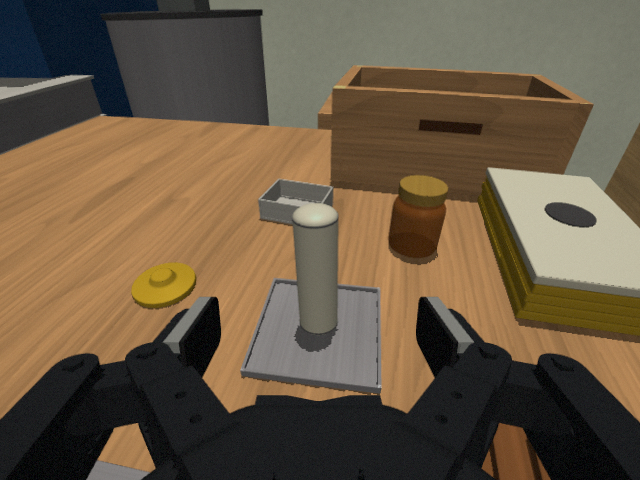

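View pics/s13.png

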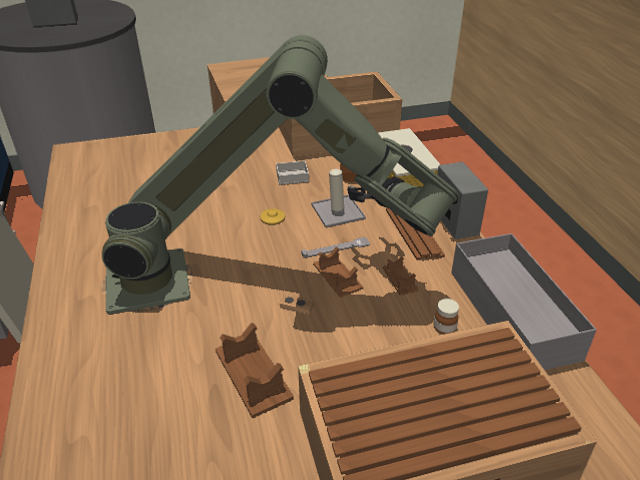

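The float stands on the tray at wrist px (317,270), clear of the gripper, and the bystanders look undisturbed. I'll check its lean, position and rest before handing in.

```bash
python3 - <<'E'
from h import *
from scipy.optimize import least_squares
def fit(name,box):
    f=load(name); a,b,c,d=box
    V,U=np.mgrid[a:b,c:d]; P=bydepth(f,np.c_[U.ravel(),V.ravel()])
    P=P[(P[:,2]>25)&(P[:,2]<130)&(np.hypot(P[:,0]-577,P[:,1]-170)<40)]
    def res(p):
        d=np.array([p[2],p[3],1]); d/=np.linalg.norm(d); q=P-[p[0],p[1],74]
        return np.linalg.norm(q-np.outer(q@d,d),axis=1)-20
    s=least_squares(res,[577,170,0,0],loss='soft_l1'); print(name,len(P),s.x.round(3),np.sqrt((s.fun**2).mean()))
fit('w13',(225,325,290,345))
for i in range(6): imaging.grab_frame('top')
grab('wrist','w14'); fit('w14',(225,325,290,345))
fit('s13',(165,220,325,350))
# bystander motion: image change in top
a=load('top0')['frame'].astype(int);b=load('t13')['frame'].astype(int)
print(robot.get_obs()['time_s'])
E
```

```text
w13 3807 [ 5.76766e+02  1.74405e+02 -4.40000e-02  7.60000e-02] 0.4679509243539614
w14 3791 [ 5.76864e+02  1.74490e+02 -4.30000e-02  7.80000e-02] 0.4638206903193267
s13 406 [ 5.75675e+02  1.74893e+02 -3.70000e-02  6.70000e-02] 3.0678984136136926
21.0
```

The lean is a steady 5° (limit 11°), 6 mm off centre. I'll wait about a second to rule out creep.

```bash
python3 - <<'E'
from h import *
from scipy.optimize import least_squares
def fit(f,box=(225,325,290,345)):
    a,b,c,d=box
    V,U=np.mgrid[a:b,c:d]; P=bydepth(f,np.c_[U.ravel(),V.ravel()])
    P=P[(P[:,2]>25)&(P[:,2]<130)&(np.hypot(P[:,0]-577,P[:,1]-170)<40)]
    def res(p):
        d=np.array([p[2],p[3],1]); d/=np.linalg.norm(d); q=P-[p[0],p[1],74]
        return np.linalg.norm(q-np.outer(q@d,d),axis=1)-20
    s=least_squares(res,[577,170,0,0],loss='soft_l1'); print(f['obs']['time_s'],s.x.round(3),np.hypot(*s.x[2:]).round(4))
for k in range(4):
    for i in range(7): imaging.grab_frame('top')
    fit(grab('wrist',f'w15_{k}'))
ft(3)
E
```

```text
21.35 [ 5.76756e+02  1.74464e+02 -4.40000e-02  7.80000e-02] 0.0896
21.75 [ 5.76792e+02  1.74537e+02 -4.30000e-02  7.80000e-02] 0.0891
22.15 [ 5.76697e+02  1.74498e+02 -4.40000e-02  7.70000e-02] 0.0889
22.55 [ 5.76781e+02  1.74540e+02 -4.30000e-02  7.90000e-02] 0.0898
F,M mean [ 0.02  -0.332  0.368 -0.429 -0.091 -0.003] sd [0.29  0.806 0.249 0.032 0.019 0.037]
22.75 [600.   67.7 163.7] [ 0.512  0.64   0.359 -0.447] [-0.37   0.765  1.498  0.918  1.756 -0.864] 0.9953010781126337
```

It is at rest: the lean holds at 0.089 rad and the centre is about 6 mm off. The arm touches nothing, so I'm handing in.

```bash
python3 - <<'E'
from bench import robot
print(robot.close_job())
E
```

```text
the job is handed in; nothing more can be done
None
```

The float is standing by itself on its heavy end near the middle of the tray, and the job is handed in at about 23 s of the 67 s; no verdict was reported.

**What I did:**
- **Feeling the balance:** My first grip was too high and slid off the float without moving it. I regripped lower and lifted it level. It weighed 4.4 N, and the moment put its weight about 36 mm towards the -y end, so that end is heavy.
- **Regrip and placing:** I put it back in the rack, gripped it again with the tool tilted 20° over the light end, and turned it 90° with the heavy end down. I lowered it until contact, about 7 N, then let go slowly and backed away.

**Last checks:**
- **Position and rest:** The float's centre is about 6 mm from the tray's centre and did not move over the last 1.4 s. No force was measured on the tool.
- **Lean:** It stands leaning a steady 0.089 rad (about 5°), not fully upright. It was within about 0.3° while held and settled into this lean after release; the limit is 0.2 rad.
- **Other things on the bench:** They look undisturbed in the final pictures; I did not measure them one by one.
- **Readings that disagreed:** Three checks came out poor: the axis fit taken right after release, the average dome position from the top camera, and my rough arm model, which was off by about 11 mm. I used the model only to check joint ranges, and did not rely on the other two.

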